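Shake betel nuts out to air on a four-bay tray

TASK

Pick up the open clear battery case lying on the table and, holding it over the metal tray, shake the six betel nuts out of it so that all lie in the tray, spread evenly along it, with at least one nut in each of its four bays. Then lay the empty case gently, flat as it lay before and centred, on the slatted wooden trivet. Do not handle the nuts with the fingers, do not drop the case, and leave everything else on the table where it stands.

Things in the scene. Friction and masses are not known exactly. Their poses are not given: they have to be found in the camera images.
- case: Clear square-section plastic battery case, 200 mm long (x), 44 wide (y), 40 high (z), walls 3 mm. Origin: centre of its underside. The -x end is the open mouth (38 x 34 mm, full bore), facing roughly to the robot; the +x end is closed, with a grey band. 80 to 130 g; grip across its width. The nuts lie in a row inside and slide out at about 30 to 40 degrees mouth-down, shaken.
- tray: Fixed aluminium tray, 160 mm (its x) by 320 mm (its y), walls 4 mm thick and 30 mm high, floor 4 mm thick. Origin at the centre of its underside. Three low ribs across it (4 mm thick, tops 16 mm above the table) at y = +78, 0 and -78 mm divide it into four equal bays, 152 x 74 mm, side by side along y.
- bay0 (a point): Centre of the floor of the tray's bay number 0, counted from its +y (left) end.
- bay1 (a point): Centre of the floor of the tray's bay number 1, counted from its +y (left) end.
- bay2 (a point): Centre of the floor of the tray's bay number 2, counted from its +y (left) end.
- bay3 (a point): Centre of the floor of the tray's bay number 3, counted from its +y (left) end.
- trivet: Fixed slatted wooden trivet, 160 mm (its x) by 120 mm (its y), 15 mm high, five slats along x. Origin at the centre of its underside. It lies on one side of the tray and the case on the other; which side is which varies.
- nut0: Dried half betel nut, a brown flattened dome 28 mm across and 18 mm high, 12 g. Origin at its middle; its z points from flat side to top.
- nut1: Dried half betel nut, a brown flattened dome 28 mm across and 18 mm high, 12 g. Origin at its middle; its z points from flat side to top.
- nut2: Dried half betel nut, a brown flattened dome 28 mm across and 18 mm high, 12 g. Origin at its middle; its z points from flat side to top.
- nut3: Dried half betel nut, a brown flattened dome 28 mm across and 18 mm high, 12 g. Origin at its middle; its z points from flat side to top.
- nut4: Dried half betel nut, a brown flattened dome 28 mm across and 18 mm high, 12 g. Origin at its middle; its z points from flat side to top.
- nut5: Dried half betel nut, a brown flattened dome 28 mm across and 18 mm high, 12 g. Origin at its middle; its z points from flat side to top.
- lantern: Bystander: yellow lantern, 90 mm wide, 185 mm tall with its handle; origin under its centre.
- bowl: Bystander: white ceramic bowl, 120 mm across, 50 mm high; origin under its centre.
- tumbler: Bystander: steel tumbler, 72 mm across, 90 mm high; origin under its centre.
- cap: Bystander: the case's grey twist cap, 60 mm across, 22 mm high; origin under its centre.
- clip1: Bystander: black plastic hair clip, 75 x 16 x 8 mm, on the left near the robot; origin under its centre.
- clip2: Bystander: black plastic hair clip like the other, on the right near the robot; origin under its centre.
Things that resemble listed ones, but are neither listed nor needed, are in the scene too. Of the things that look like the case, the larger one is meant. Of the things shaped like the trivet, the wooden one is meant.

How it is judged:
By the outcome, as a careful person would: the job done as asked, in the order asked, and still so for the second after the job is handed in, with the robot touching nothing.
It also fails if it takes over 72 s, if anything falls off the work surface, if the arm or the gripper's body presses on something with over 40 N, if the wrist force passes 120 N, or if a joint passes its speed limit or range.

ROBOT

A 6-joint arm with a two-finger parallel gripper is mounted at the origin on the work surface. World frame = base frame: x ahead of the robot, y to its left, z up, the work surface at z = 0. Lengths are in m, angles in rad, forces in N, time in s.
With the tool pointing down it reaches from about 0.35 to 0.775 m from the base axis. Payload 7.3 kg.
Tool frame: the origin (TCP) lies at the very end of the fingers, on their centre line; the grasp point (between the pads) lies 19 mm behind it; z points along the fingers, y is the line along which they close (so a half turn about z gives the same grasp; the last joint's range is limited). The gripper opens to 92 mm and grips with 3 to 60 N. Pads are 19 mm wide; open, the fingers measure 130 mm over their backs; the gripper's body (75 mm by 190 mm) begins 47 mm behind the grasp point.
Start: joints at [-1.247, 0.342, 1.524, -0, 1.275, -0.146], TCP at [0.238, -0.468, 0.227] pointing down, gripper open.
Joint ranges: [-2.53, 2.53], [-0.77, 2.02], [0.04, 2.7], [-1, 4.14], [0.28, 2.66], [-3.11, 3.11]. Speed limits (rad/s): [2.57, 2.57, 3.14, 3.14, 3.14, 3.14].

INTERFACE

Orientations are given as [roll, pitch, yaw] about the fixed x, y, z axes, in that order (R = Rz(yaw) Ry(pitch) Rx(roll)).
In Python, from cell import robot gives the robot as it stands.
- The arm moves only by the tool apply_moves, never from a script. Its argument "rows" is a list of rows, each an object with "xyz": the shift along the tool's x, y, z in mm, a list of three; "turn": the turn about the tool's z in rad. A call has 1 to 10 rows; each row shifts and turns the commanded pose from where the row before left it, along the tool's axes as they then stand; what a row does not reach is not made up. A row lasts 1/8 s, in which the tool goes at most 62.5 mm and 10.7 degrees, less where a joint would pass 70% of its speed; a pose out of reach is approached as far as the arm can. A call with a gripper value outside its range is refused whole. "gripper" is the opening, from 0 (shut) to 1 (fully open), set as the call begins (left out, the last holds). The fingers move at their own pace and stop on an object; "newtons" is the grip in N (left out, the last holds). Time passes only in rows, so rows that do not move let the fingers close. It gives the time, the measured TCP pose, the force and the opening at its end, in the units of the state.
- robot.observe(): the state, without advancing time (a new reading comes with each control period).
- robot.read_camera(name): name is "scene" or "top"; returns a dict with "frame" (420x560x3 uint8, blue, green, red), "mtx" (3x3 intrinsics, pixels), "R" (3x3) and "t" (3): a world point X has camera coordinates R X + t. Camera axes: x right, y down, z forward; pixel columns grow to the right and rows downward; lengths in m; the calibration is good to about 2 mm. A picture is of the moment at which its call begins. There is no depth.
- robot.hand_in(): hands the job in, once; it reports no verdict.
The state is a dict: "time": time; "qpos": joint angles; "qvel": joint speeds; "joint_efforts": joint torques, N m; "tool_pos": TCP position; "tool_rot": TCP orientation; "contact_force": force on the tool from outside, world axes, zero at the start; "torque": the same for the moment, N m; "opening": finger opening in m.
Only numpy, scipy, OpenCV 4.12 (cv2) and the standard library are available. Lean on these libraries where they do the work, as an engineer would, in place of code of your own. Each camera call takes 0.05 s, during which the arm holds its last target. There are 200 camera calls.

## Working session

There is one attempt and no reset: what is moved stays moved. The work goes in short steps, Python scripts to look and compute and a tool call to move; the robot and the scene stay as the last step left them, time stands still between calls to the robot, and variables do not carry over. Pictures are saved under pics/ and viewed, on a budget of 10 in all, crops included, one or two more only if the job needs it, and the job is handed in when it is done.

Besides the shell and the picture viewer there is one more tool, called after "Emit:" as name(argument=value, ...) on one line, values as JSON. apply_moves: Moves the arm, as the interface text tells. Its arguments: {"type":"object","properties":{"rows":{"type":"array"},"gripper":{"type":"number"},"newtons":{"type":"number"}},"required":["rows"]}

```bash
ls; mkdir -p pics; python3 - <<'E'
from cell import robot
import cv2, numpy as np
for n in("scene","top"):
    c=robot.read_camera(n); cv2.imwrite(f"pics/{n}0.png",c["frame"]); print(n,c["mtx"].tolist(),(-c["R"].T@c["t"]).round(3),c["R"].round(3).tolist())
print(robot.observe())
E
```

```text
pics
scene [[393.2665252908302, 0.0, 280.8437661517786], [0.0, 393.2665252908302, 209.4202553365478], [0.0, 0.0, 1.0]] [ 0.958 -0.728  1.119] [[0.857, 0.515, 0.007], [0.417, -0.686, -0.596], [-0.302, 0.513, -0.803]]
top [[507.9022119907031, 0.0, 281.2526199099928], [0.0, 507.9022119907031, 207.41208646419548], [0.0, 0.0, 1.0]] [ 0.394 -0.034  1.465] [[0.002, -1.0, 0.0], [-0.994, -0.002, -0.108], [0.108, 0.0, -0.994]]
{'time': 0.1, 'qpos': array([-1.24702614e+00,  3.42662533e-01,  1.52489228e+00,  3.42663915e-06,
        1.27541198e+00, -1.45999279e-01]), 'qvel': array([-5.24298841e-04, -9.29004174e-04, -2.14717493e-03,  1.46908138e-04,
       -7.97191340e-04,  9.77826693e-05]), 'joint_efforts': array([ 2.20872971e-03, -4.32002699e+01, -2.44691277e+01,  7.19126081e-02,
        5.26192656e-02, -5.13907594e-05]), 'tool_pos': array([ 0.23756489, -0.46777883,  0.22611974]), 'tool_rot': array([-3.14023362e+00, -2.03152432e-04,  4.69768330e-01]), 'contact_force': array([ 0.60969013, -0.6738978 ,  0.0291474 ]), 'torque': array([-0.01158271, -0.00707654,  0.04338621]), 'opening': 0.09185423438545592}
```

View pics/top0.png

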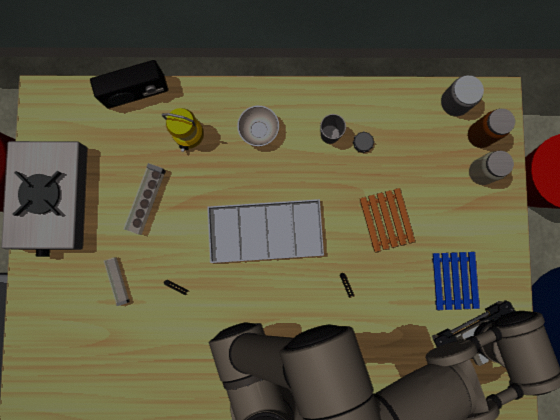

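View pics/scene0.png

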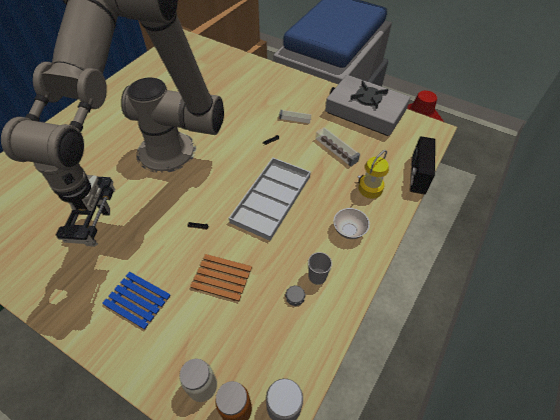

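```bash
cat > h.py <<'E'
import numpy as np, cv2
from cell import robot
def cam(n,save=None):
    c=robot.read_camera(n)
    if save: cv2.imwrite(save,c["frame"])
    return c
def ray(c,uv,z):
    uv=np.atleast_2d(uv).astype(float)
    d=np.c_[uv,np.ones(len(uv))]@np.linalg.inv(c["mtx"]).T@c["R"]
    o=-c["R"].T@c["t"]
    return o+d*((z-o[2])/d[:,2])[:,None]
def px(c,X):
    p=(np.atleast_2d(X)@c["R"].T+c["t"])@c["mtx"].T
    return p[:,:2]/p[:,2:]
E
python3 - <<'E'
from h import *
c=cam("top");f=c["frame"]
hsv=cv2.cvtColor(f,cv2.COLOR_BGR2HSV)
k=np.ones((3,3),np.uint8)
def rects(m,name,z,roi):
    x0,y0,x1,y1=roi; mm=np.zeros_like(m); mm[y0:y1,x0:x1]=m[y0:y1,x0:x1]
    mm=cv2.morphologyEx(mm,cv2.MORPH_CLOSE,np.ones((9,9),np.uint8))
    cs,_=cv2.findContours(mm,0,1); q=max(cs,key=cv2.contourArea)
    r=cv2.minAreaRect(q); b=cv2.boxPoints(r)
    w=ray(c,b,z); print(name,np.round(r[0],1),np.round(b,1).tolist(),"\n world",w[:,:2].round(4).tolist(),"mean",w[:,:2].mean(0).round(4), "sides",np.linalg.norm(w[1]-w[0]).round(3),np.linalg.norm(w[2]-w[1]).round(3))
low=((hsv[...,1]<70)&(hsv[...,2]>40)).astype(np.uint8)*255
rects(low,"tray",.03,(195,185,340,275)); rects(low,"case",.04,(115,155,180,245)); rects(low,"small",.03,(95,250,140,312))
red=((hsv[...,0]<14)&(hsv[...,1]>120)&(hsv[...,2]>60)).astype(np.uint8)*255
rects(red,"trivet",.015,(350,180,425,260))
g=[cv2.resize(f[y:y+h,x:x+w],None,fx=s,fy=s,interpolation=cv2.INTER_CUBIC) for x,y,w,h,s in((95,155,100,160,3.75),(350,180,70,80,4),(200,190,130,80,3))]
o=np.zeros((600,800,3),np.uint8)
o[:600,:375]=g[0]; o[:320,380:660]=g[1]; o[330:570,380:770]=g[2]
cv2.imwrite("pics/crop1.png",o)
E
```

```text
tray [258.6 231. ] [[193.60000610351562, 206.60000610351562], [319.8999938964844, 198.39999389648438], [323.6000061035156, 255.39999389648438], [197.3000030517578, 263.6000061035156]] 
 world [[0.5509, 0.2156], [0.5751, -0.1436], [0.4135, -0.153], [0.3899, 0.2019]] mean [0.4823 0.0302] sides 0.36 0.162
case [157.7 205.8] [[117.0, 226.10000610351562], [148.3000030517578, 161.3000030517578], [198.5, 185.60000610351562], [167.1999969482422, 250.39999389648438]] 
 world [[0.4942, 0.4281], [0.6793, 0.3457], [0.6097, 0.2013], [0.4265, 0.2852]] mean [0.5524 0.3151] sides 0.203 0.16
small [116.  281.4] [[103.0, 260.29998779296875], [115.69999694824219, 256.6000061035156], [129.0, 302.5], [116.30000305175781, 306.20001220703125]] 
 world [[0.3986, 0.4671], [0.4089, 0.4318], [0.2817, 0.3899], [0.2716, 0.4249]] mean [0.3402 0.4284] sides 0.037 0.134
trivet [387.  219.7] [[359.3999938964844, 198.3000030517578], [399.70001220703125, 187.1999969482422], [414.5, 241.10000610351562], [374.20001220703125, 252.1999969482422]] 
 world [[0.5776, -0.2584], [0.61, -0.375], [0.4547, -0.4137], [0.4231, -0.2983]] mean [ 0.5163 -0.3364] sides 0.121 0.16
```

View pics/crop1.png

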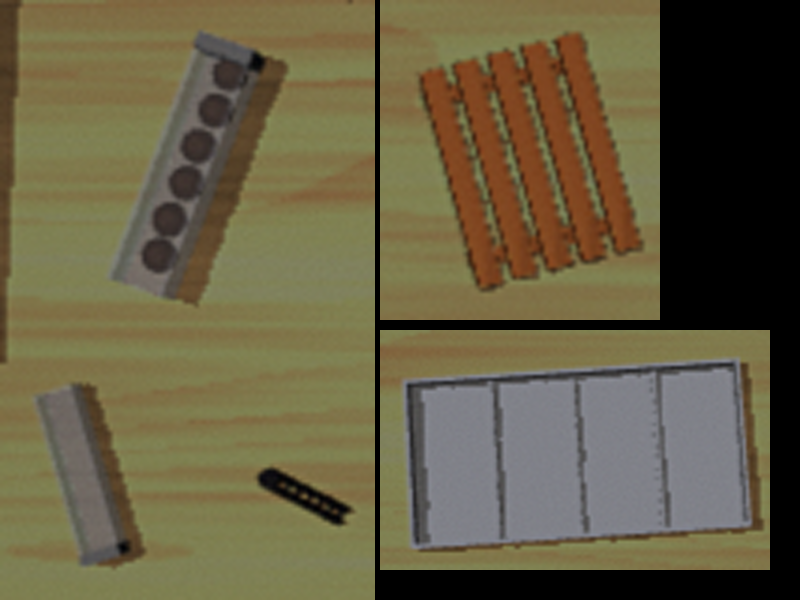

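```bash
python3 - <<'E'
from h import *
c=cam("top")
L=ray(c,[(147.8,163.3),(124.3,228.6)],.04)[:,:2]; d=L[0]-L[1]; print("left edge",L.round(4),np.linalg.norm(d)); u=d/np.linalg.norm(d); n=np.array([u[1],-u[0]])
print("yaw",np.arctan2(u[1],u[0]),"centre",L.mean(0)+n*.022)
N=ray(c,[(155.8,174.5),(136.9,223.3)],.012)[:,:2]; print("nuts",N.round(4), "yaw",np.arctan2(*(N[0]-N[1])[::-1]),[float((p-L.mean(0)-n*.022)@n) for p in N],[float((p-L.mean(0))@u) for p in N])
T=ray(c,[(208.3,207.3),(320,200),(324,255),(211.3,263)],.03)[:,:2]
print("tray",T.round(4),T.mean(0).round(4),"y-axis yaw",np.arctan2(*(T[0]-T[1]+T[3]-T[2])[::-1])-np.pi/2,np.linalg.norm(T[0]-T[1]),np.linalg.norm(T[1]-T[2]))
s=cam("scene")
C=(L.mean(0)+n*.022)
print(px(s,[[*(C+u*a+n*b),z] for a in(-.1,.1) for b in(-.022,.022) for z in(0.,.04)]).round(0).tolist())
f=s["frame"]; cv2.imwrite("pics/crop2.png",cv2.resize(f[120:180,305:375],None,fx=8,fy=8,interpolation=cv2.INTER_CUBIC))
E
```

```text
left edge [[0.6736 0.3469]
 [0.4872 0.4073]] 0.19593822372954994
yaw -0.31330892880072675 centre [0.57359527 0.35618257]
nuts [[0.6462 0.3302]
 [0.5043 0.3804]] yaw -0.33983821152063937 [0.002337158555735192, -0.0016542253358507438] [0.0770412535461373, -0.0733754579547323]
tray [[ 0.5489  0.1738]
 [ 0.5704 -0.1438]
 [ 0.4146 -0.1541]
 [ 0.3916  0.1626]] [0.4814 0.0097] y-axis yaw 0.07008608779003378 0.3183245261771985 0.15621616818935413
[[322.0, 134.0], [323.0, 127.0], [315.0, 139.0], [316.0, 132.0], [359.0, 161.0], [360.0, 154.0], [351.0, 166.0], [352.0, 159.0]]
```

View pics/crop2.png

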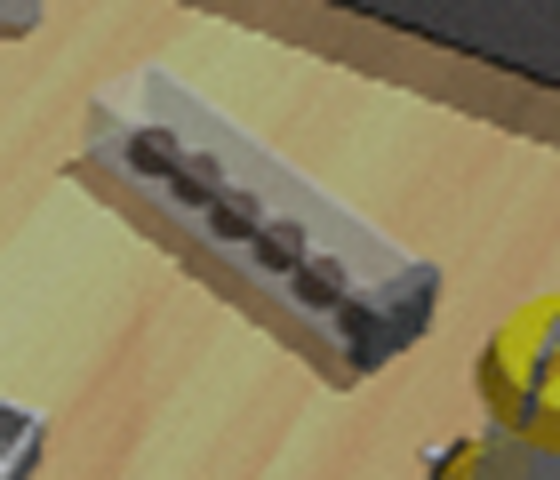

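Larger case (top px 145,198; six nuts inside) is the target; the small one at (117,282) is the decoy. The orange wooden trivet at (387,220) is meant, the blue one at (456,281) is not. The scene-view crop agrees with the case pose to within about 1 px: centre (0.574, 0.356), yaw −0.325. I'll grip 65 mm from the centre towards the closed end.

Emit:
apply_moves(rows=[{"xyz": [36, -27, 0], "turn": 0}, {"xyz": [36, -27, 0], "turn": 0}, {"xyz": [36, -27, 0], "turn": 0}, {"xyz": [36, -27, 0], "turn": 0}, {"xyz": [36, -27, 0], "turn": 0}, {"xyz": [36, -27, 0], "turn": 0}, {"xyz": [36, -27, 0], "turn": 0}, {"xyz": [36, -27, 0], "turn": 0}, {"xyz": [36, -27, 0], "turn": 0}, {"xyz": [36, -27, 0], "turn": 0}], gripper=1)

```text
time: 1.5
tool_pos: [0.4369, -0.063, 0.2268]
tool_rot: [3.141, -0.0, 0.47]
contact_force: [-0.0, -1.1, 0.5]
opening: 0.0917
```

Emit:
apply_moves(rows=[{"xyz": [36, -27, 0], "turn": 0}, {"xyz": [36, -27, 0], "turn": 0}, {"xyz": [36, -27, 0], "turn": 0}, {"xyz": [36, -27, 0], "turn": 0}, {"xyz": [36, -27, 0], "turn": 0}, {"xyz": [0, 0, 20], "turn": 0.159}, {"xyz": [0, 0, 20], "turn": 0.159}, {"xyz": [0, 0, 20], "turn": 0.159}, {"xyz": [0, 0, 20], "turn": 0.159}, {"xyz": [0, 0, 20], "turn": 0.159}])

```text
time: 2.75
tool_pos: [0.5358, 0.1375, 0.1259]
tool_rot: [3.141, 0.0, -0.33]
contact_force: [0.2, 0.2, -0.5]
opening: 0.0916
```

Emit:
apply_moves(rows=[{"xyz": [6.3, -44, 0], "turn": 0}, {"xyz": [6.3, -44, 0], "turn": 0}, {"xyz": [6.3, -44, 0], "turn": 0}, {"xyz": [6.3, -44, 0], "turn": 0}, {"xyz": [6.3, -44, 0], "turn": 0}, {"xyz": [0, 0, 35], "turn": 0}, {"xyz": [0, 0, 35], "turn": 0}, {"xyz": [0, 0, 35], "turn": 0}, {"xyz": [0, 0, 15], "turn": 0}, {"xyz": [0, 0, 0], "turn": 0}])

```text
time: 4.0
tool_pos: [0.6355, 0.3356, 0.0057]
tool_rot: [3.14, 0.001, -0.325]
contact_force: [0.4, -0.4, -0.4]
opening: 0.0918
```

Emit:
apply_moves(rows=[{"xyz": [0, 0, 0], "turn": 0}, {"xyz": [0, 0, 0], "turn": 0}, {"xyz": [0, 0, 0], "turn": 0}, {"xyz": [0, 0, 0], "turn": 0}, {"xyz": [0, 0, 0], "turn": 0}, {"xyz": [0, 0, 0], "turn": 0}], gripper=0.3, newtons=4)

```text
time: 4.75
tool_pos: [0.636, 0.3359, 0.0068]
tool_rot: [-3.142, -0.0, -0.325]
contact_force: [-0.4, 0.2, 0.5]
opening: 0.0437
```

Emit:
apply_moves(rows=[{"xyz": [-1.4, 0, -7.2], "turn": 0}, {"xyz": [-1.4, 0, -7.2], "turn": 0}, {"xyz": [-2, 0, -7], "turn": 0}, {"xyz": [-2, 0, -7], "turn": 0}, {"xyz": [-2.6, 0, -6.8], "turn": 0}, {"xyz": [-2.6, 0, -6.8], "turn": 0}, {"xyz": [-3.2, 0, -6.5], "turn": 0}, {"xyz": [-3.2, 0, -6.5], "turn": 0}, {"xyz": [0, 0, 0], "turn": 0}])

```text
time: 5.88
tool_pos: [0.6186, 0.3421, 0.0625]
tool_rot: [-3.141, -0.001, -0.325]
contact_force: [0.8, 0.2, -0.6]
opening: 0.0442
```

```bash
python3 - <<'E'
from h import *
s=cam("scene")["frame"]; t=cam("top")["frame"]
o=np.zeros((600,800,3),np.uint8)
a=cv2.resize(s[60:200,260:400],(560,560),interpolation=cv2.INTER_CUBIC); o[:560,:560]=a
b=cv2.resize(t[150:260,90:210],(240,220)); o[:220,560:]=b
cv2.imwrite("pics/p5.png",o)
E
```

```text
(no output)
```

View pics/p5.png

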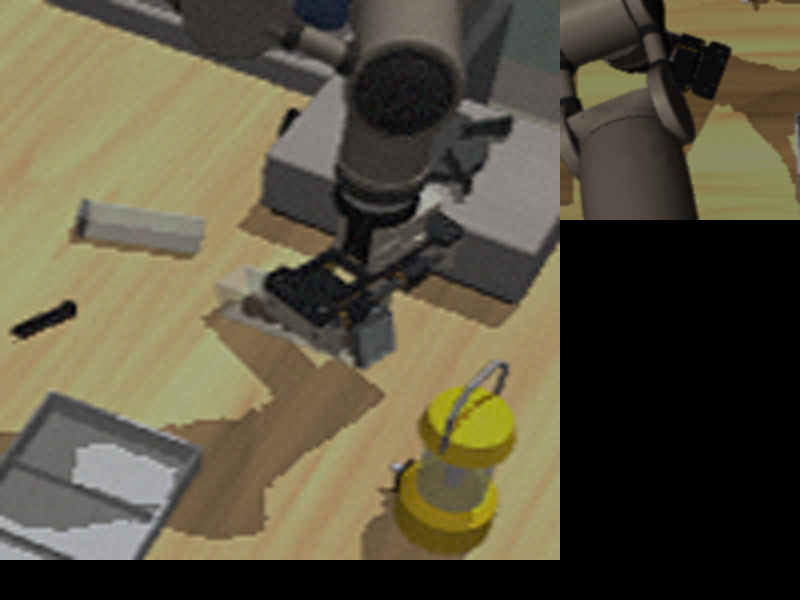

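The case pivots in the light grip with its mouth still on the table (mouth ≈ px (314,140), as it was). I'll tilt a little more, clamp, and lift.

Emit:
apply_moves(rows=[{"xyz": [-3, 0, -5], "turn": 0}, {"xyz": [-3, 0, -5], "turn": 0}, {"xyz": [-3, 0, -5], "turn": 0}, {"xyz": [0, 0, 0], "turn": 0}])

```text
time: 6.48
tool_pos: [0.61, 0.345, 0.0774]
tool_rot: [-3.141, -0.001, -0.325]
contact_force: [-0.1, 0.4, -0.8]
opening: 0.0439
```

Emit:
apply_moves(rows=[{"xyz": [0, 0, 0], "turn": 0}, {"xyz": [0, 0, 0], "turn": 0}, {"xyz": [0, 0, -8], "turn": 0}, {"xyz": [0, 0, -14], "turn": 0}, {"xyz": [0, 0, -16], "turn": 0}, {"xyz": [0, 0, -12], "turn": -0.05}, {"xyz": [0, 0, -6], "turn": -0.1}, {"xyz": [0, 0, 0], "turn": -0.1}, {"xyz": [0, 0, 0], "turn": -0.1}, {"xyz": [0, 0, 0], "turn": -0.045}], newtons=45)

```text
time: 7.72
tool_pos: [0.6103, 0.3447, 0.1341]
tool_rot: [-3.141, -0.001, 0.072]
contact_force: [0.5, -0.1, -2.3]
opening: 0.0438
```

```bash
python3 - <<'E'
from h import *
o=robot.observe(); p=o["tool_pos"]; print(p,o["tool_rot"],o["contact_force"])
c=cam("scene","pics/s6.png"); s=c["frame"]
psi=o["tool_rot"][2]; u=np.array([np.cos(psi),np.sin(psi),0]); g=p+[0,0,.019]
for th in (0,10,20,26,32):
    t=np.deg2rad(th); a=u*np.cos(t)+np.array([0,0,np.sin(t)]); b=-u*np.sin(t)+np.array([0,0,np.cos(t)]); n=np.cross(b,a)
    print(th,px(c,[g-a*.165+b*h+n*w for h in(-.025,.015) for w in(-.022,.022)]).round(0).tolist())
cv2.imwrite("pics/p6.png",cv2.resize(s[50:190,250:390],(560,560),interpolation=cv2.INTER_CUBIC))
E
```

```text
[0.61031483 0.34471249 0.1340643 ] [-3.14129777e+00 -1.39375529e-03  7.19886437e-02] [ 0.47536046 -0.103752   -2.3434689 ]
0 [[305.0, 120.0], [310.0, 114.0], [305.0, 112.0], [310.0, 105.0]]
10 [[306.0, 127.0], [311.0, 120.0], [305.0, 118.0], [310.0, 111.0]]
20 [[308.0, 133.0], [313.0, 126.0], [306.0, 124.0], [310.0, 117.0]]
26 [[310.0, 136.0], [315.0, 130.0], [307.0, 128.0], [311.0, 121.0]]
32 [[313.0, 140.0], [317.0, 133.0], [308.0, 132.0], [313.0, 125.0]]
```

View pics/p6.png

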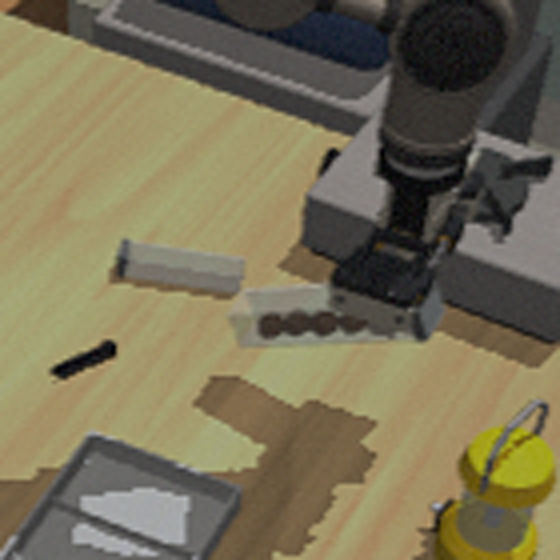

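Tilt is 26°: the mouth corners at (310,137) and (307,127) match the prediction, and all nuts are still in. Next, move over bay 0.

Emit:
apply_moves(rows=[{"xyz": [1.2, 10, 0], "turn": 0}, {"xyz": [1.2, 20, 0], "turn": 0}, {"xyz": [1.2, 30, 0], "turn": 0}, {"xyz": [1.2, 30, 0], "turn": 0}, {"xyz": [1.2, 30, 0], "turn": 0}, {"xyz": [1.2, 30, 0], "turn": 0}, {"xyz": [1.2, 25, 4], "turn": 0}, {"xyz": [1.2, 18, 8], "turn": 0}, {"xyz": [1.2, 10, 10], "turn": 0}, {"xyz": [1.2, 5, 6], "turn": 0}])

```text
time: 9.02
tool_pos: [0.6362, 0.1374, 0.1036]
tool_rot: [-3.142, 0.001, 0.069]
contact_force: [0.2, -0.9, -2.3]
opening: 0.0439
```

```bash
cat > nuts.py <<'E'
from h import *
# dark brown blobs in the tray as seen by both cameras, cast onto nut mid-height (z=.013); tray-frame coordinates in mm
T=np.array([.4814,.0097]); a=.070; Rt=np.array([[np.cos(a),np.sin(a)],[-np.sin(a),np.cos(a)]])
def look(tag=None):
    for n in("top","scene"):
        c=cam(n); f=c["frame"]; h=cv2.cvtColor(f,cv2.COLOR_BGR2HSV)
        m=(((h[...,0]<16)|(h[...,0]>165))&(h[...,1]>35)&(h[...,1]<150)&(h[...,2]<120)).astype(np.uint8)
        poly=[[*(T+Rt.T@np.array(q)),.01] for q in((-.078,-.158),(.078,-.158),(.078,.158),(-.078,.158))]
        roi=np.zeros_like(m); cv2.fillPoly(roi,[px(c,poly).round().astype(int)],1)
        k,_,st,ce=cv2.connectedComponentsWithStats(m*roi)
        out=[]
        for i in range(1,k):
            if st[i,4]>=15:
                w=Rt@(ray(c,ce[i],.013)[0,:2]-T)*1000; out.append((w.round(0).tolist(),int(st[i,4])))
        print(n,out)
        if tag and n=="scene": cv2.imwrite(f"pics/{tag}.png",cv2.resize(f[100:260,190:390],(800,640),interpolation=cv2.INTER_CUBIC)[:600])
if __name__=="__main__":
    import sys; look(sys.argv[1] if len(sys.argv)>1 else None); o=robot.observe(); print(o["time"],o["tool_pos"].round(4),o["contact_force"].round(1))
E
python3 nuts.py p7
```

```text
top [([5.0, 134.0], 549)]
scene [([46.0, 146.0], 46)]
9.125 [0.636  0.1378 0.1034] [-0.8  0.4 -2.1]
```

View pics/p7.png

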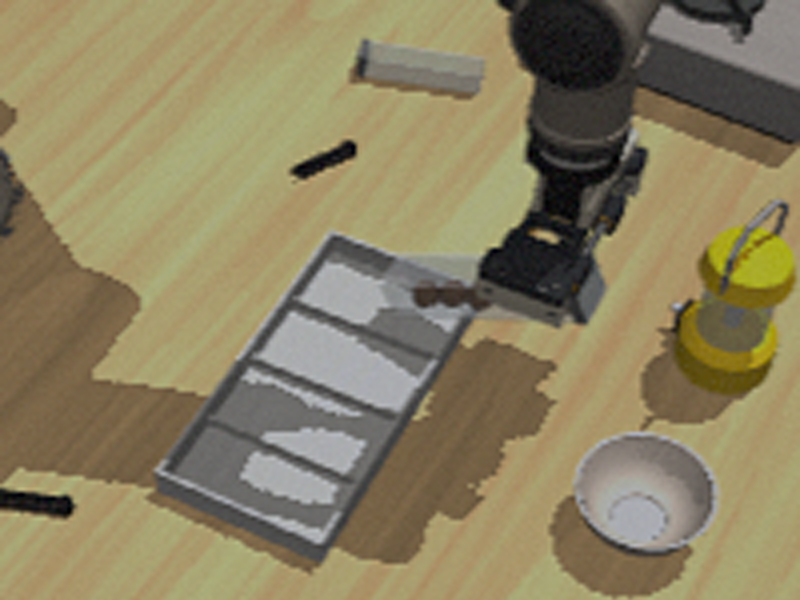

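Mouth is over bay 0 at crop (390,290), and the lead nut is about 20 mm inside. Small shakes now.

Emit:
apply_moves(rows=[{"xyz": [20, 0, 0], "turn": 0}, {"xyz": [-20, 0, 0], "turn": 0}, {"xyz": [20, 0, 0], "turn": 0}, {"xyz": [-20, 0, 0], "turn": 0}, {"xyz": [0, 0, 0], "turn": 0}])

```text
time: 9.75
tool_pos: [0.6357, 0.1389, 0.1048]
tool_rot: [-3.141, 0.001, 0.071]
contact_force: [-0.3, 0.2, -1.5]
opening: 0.044
```

```bash
cat > track.py <<'E'
from nuts import *
# scene-view brown pixels projected on the vertical plane through the case axis: distance inside the mouth (mm) of each brown run
def track(th=26.,tag=None):
    o=robot.observe(); p=o["tool_pos"]; psi=o["tool_rot"][2]; c=cam("scene"); f=c["frame"]; h=cv2.cvtColor(f,cv2.COLOR_BGR2HSV)
    m=(((h[...,0]<16)|(h[...,0]>165))&(h[...,1]>35)&(h[...,1]<150)&(h[...,2]<120))
    t=np.deg2rad(th); u=np.array([np.cos(psi),np.sin(psi),0]); A=u*np.cos(t)+[0,0,np.sin(t)]; B=-u*np.sin(t)+np.array([0,0,np.cos(t)]); n=np.array([-u[1],u[0],0])
    g=p+[0,0,.019]; M=g-A*.165-B*.025
    prof=[]
    for s in range(-20,130,3):
        q=[M+A*s/1000+B*.012+n*w for w in(-.008,0,.008)]
        e=px(c,q).round().astype(int); prof.append('#' if m[e[:,1],e[:,0]].sum()>=2 else '.')
    print("inside -20..130mm step3:",''.join(prof), "| t",round(o["time"],2),"mouth",(Rt@(M[:2]-T)*1000).round(),"z",M[2].round(3),"Fz",o["contact_force"][2].round(2))
    look(tag)
if __name__=="__main__":
    import sys; track(float(sys.argv[1]),sys.argv[2] if len(sys.argv)>2 else None)
E
python3 track.py 26
```

```text
inside -20..130mm step3: ....########...###.##########.###................. | t 9.75 mouth [ 26. 118.] z 0.029 Fz -1.48
top [([7.0, 133.0], 564)]
scene [([47.0, 149.0], 38), ([8.0, 116.0], 26)]
```

```bash
python3 track.py 26 p8
```

```text
inside -20..130mm step3: ................#######.##.######................. | t 9.9 mouth [ 27. 118.] z 0.029 Fz -0.84
top [([8.0, 132.0], 564)]
scene [([-1.0, 129.0], 28), ([49.0, 149.0], 41)]
```

View pics/p8.png

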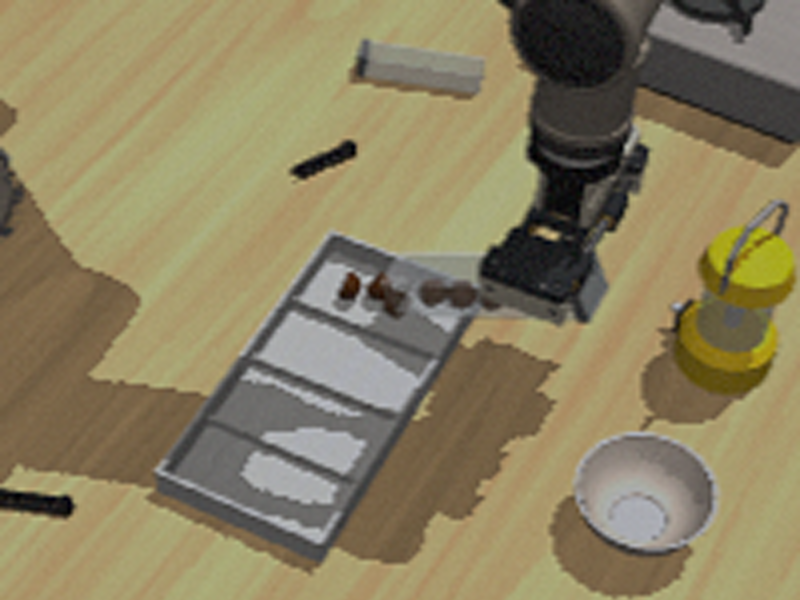

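```bash
sed -i 's/m\*roi)/m*roi)/; s/h\[...,0\]<16/h[...,0]<18/; s/h\[...,1\]<150/h[...,1]<230/' nuts.py; python3 track.py 26; python3 - <<'E'
from h import *
c=cam("scene"); f=c["frame"]; h=cv2.cvtColor(f,cv2.COLOR_BGR2HSV)
for u,v in((348,285),(378,284),(395,300),(432,293),(460,294),(488,300)): print(u//4+190,v//4+100,h[v//4+100,u//4+190])
E
```

```text
inside -20..130mm step3: ####.........##########.#########....#..#......... | t 10.05 mouth [ 27. 117.] z 0.029 Fz -1.68
top [([8.0, 134.0], 729)]
scene [([-37.0, 118.0], 23), ([2.0, 126.0], 42), ([48.0, 149.0], 43)]
277 171 [ 13 187  71]
284 171 [ 12 187  49]
288 175 [15 68 60]
298 173 [13 76 64]
305 173 [12 64 68]
312 175 [14 61 63]
```

```bash
python3 - <<'E'
from nuts import *
c=cam("scene"); 
for uv in((277,171),(284,171),(288,175)): print(uv,(Rt@(ray(c,uv,.013)[0,:2]-T)*1000).round())
o=robot.observe(); p=o["tool_pos"]; psi=o["tool_rot"][2]; t=np.deg2rad(26); u=np.array([np.cos(psi),np.sin(psi),0]); A=u*np.cos(t)+[0,0,np.sin(t)]; B=-u*np.sin(t)+np.array([0,0,np.cos(t)]); n=np.array([-u[1],u[0],0]); M=p+[0,0,.019]-A*.165-B*.025
print("mouth corners lo/hi",px(c,[M+n*.022,M-n*.022,M+n*.022+B*.04,M-n*.022+B*.04]).round(1).tolist())
print("axis",[(s,px(c,[M+A*s/1000+B*.012])[0].round(1).tolist()) for s in(0,15,30,60,90)])
cv2.imwrite("pics/p9.png",cv2.resize(c["frame"][155:190,260:330],(800,400),interpolation=cv2.INTER_CUBIC))
E
```

```text
(277, 171) [-36. 119.]
(284, 171) [-13. 131.]
(288, 175) [ 10. 120.]
mouth corners lo/hi [[294.4, 170.3], [289.2, 178.3], [290.4, 162.1], [285.1, 170.0]]
axis [(0, [290.6, 171.8]), (15, [294.0, 171.9]), (30, [297.4, 171.9]), (60, [304.3, 172.1]), (90, [311.4, 172.2])]
```

View pics/p9.png

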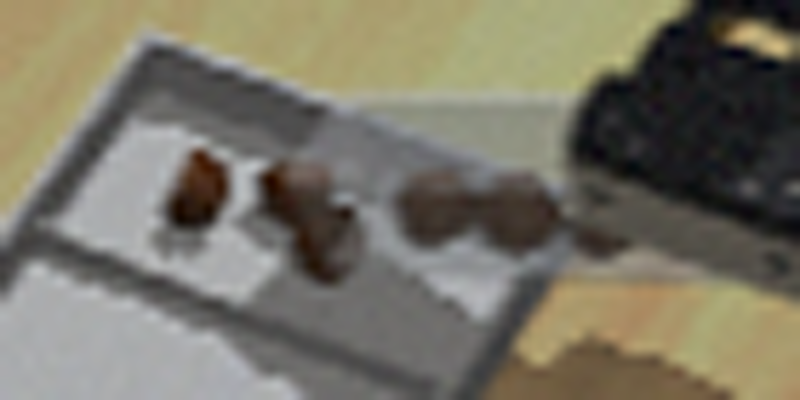

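Three nuts are out in bay 0, at tray (−36,119), (−13,131) and (10,120) mm. Three remain in the case, the lead one about 30 mm inside. Moving gently to bay 1.

Emit:
apply_moves(rows=[{"xyz": [0, 3, -4], "turn": 0}, {"xyz": [0, 8, -4], "turn": 0}, {"xyz": [0, 13, 0], "turn": 0}, {"xyz": [0, 15, 0], "turn": 0}, {"xyz": [0, 15, 0], "turn": 0}, {"xyz": [0, 12, 0], "turn": 0}, {"xyz": [0, 8, 0], "turn": 0}, {"xyz": [0, 4, 4], "turn": 0}, {"xyz": [0, 0, 4], "turn": 0}])

```text
time: 11.42
tool_pos: [0.6419, 0.0601, 0.1043]
tool_rot: [-3.142, 0.0, 0.07]
contact_force: [0.6, 0.5, -2.3]
opening: 0.0435
```

```bash
python3 track.py 26
```

```text
inside -20..130mm step3: ..............#######.###.########................ | t 11.43 mouth [26. 39.] z 0.029 Fz -2.27
top [([4.0, 95.0], 2189)]
scene [([-12.0, 121.0], 85), ([51.0, 71.0], 56)]
```

Emit:
apply_moves(rows=[{"xyz": [14, 0, 0], "turn": 0}, {"xyz": [-14, 0, 0], "turn": 0}, {"xyz": [0, 0, 0], "turn": 0}])

```text
time: 11.95
tool_pos: [0.6414, 0.0606, 0.1047]
tool_rot: [-3.142, 0.001, 0.07]
contact_force: [0.3, 0.3, -1.8]
opening: 0.0435
```

```bash
python3 track.py 26
```

```text
inside -20..130mm step3: ........#######...#######......###................ | t 11.95 mouth [26. 40.] z 0.029 Fz -1.8
top [([4.0, 94.0], 2246)]
scene [([-13.0, 121.0], 85), ([36.0, 65.0], 63)]
```

Emit:
apply_moves(rows=[{"xyz": [14, 0, 0], "turn": 0}, {"xyz": [-14, 0, 0], "turn": 0}, {"xyz": [0, 0, 0], "turn": 0}])

```text
time: 12.48
tool_pos: [0.6417, 0.0602, 0.1047]
tool_rot: [-3.142, 0.0, 0.07]
contact_force: [0.3, -0.6, -1.4]
opening: 0.044
```

```bash
python3 track.py 26
```

```text
inside -20..130mm step3: .###........#####.###....#######.................. | t 12.47 mouth [26. 39.] z 0.029 Fz -1.43
top [([4.0, 94.0], 2232)]
scene [([-12.0, 121.0], 84), ([-22.0, 41.0], 30), ([35.0, 63.0], 25), ([63.0, 74.0], 30)]
```

One nut is in bay 1 at (−22,41); two remain at about 27 and 65 mm inside. On to bay 2.

Emit:
apply_moves(rows=[{"xyz": [0, 3, -4], "turn": 0}, {"xyz": [0, 8, -4], "turn": 0}, {"xyz": [0, 13, 0], "turn": 0}, {"xyz": [0, 15, 0], "turn": 0}, {"xyz": [0, 15, 0], "turn": 0}, {"xyz": [0, 12, 0], "turn": 0}, {"xyz": [0, 8, 0], "turn": 0}, {"xyz": [0, 4, 4], "turn": 0}, {"xyz": [0, 0, 4], "turn": 0}])

```text
time: 13.75
tool_pos: [0.6473, -0.0177, 0.1043]
tool_rot: [-3.142, 0.0, 0.07]
contact_force: [0.1, -0.6, -0.6]
opening: 0.0435
```

```bash
python3 track.py 26
```

```text
inside -20..130mm step3: ................##.......#####.................... | t 13.75 mouth [ 26. -39.] z 0.028 Fz -0.61
top [([3.0, 29.0], 2829)]
scene [([-9.0, 119.0], 94), ([-17.0, 41.0], 37), ([35.0, -18.0], 27), ([61.0, -8.0], 25)]
```

Emit:
apply_moves(rows=[{"xyz": [14, 0, 0], "turn": 0}, {"xyz": [-14, 0, 0], "turn": 0}, {"xyz": [0, 0, 0], "turn": 0}])

```text
time: 14.28
tool_pos: [0.6469, -0.0172, 0.1047]
tool_rot: [-3.141, 0.001, 0.07]
contact_force: [0.3, 0.0, -1.3]
opening: 0.0439
```

```bash
python3 track.py 26
```

```text
inside -20..130mm step3: .......#########....####.......................... | t 14.28 mouth [ 26. -38.] z 0.029 Fz -1.27
top [([3.0, 29.0], 2837)]
scene [([-11.0, 119.0], 94), ([-18.0, 41.0], 38), ([22.0, -22.0], 30), ([50.0, -12.0], 27)]
```

Emit:
apply_moves(rows=[{"xyz": [14, 0, 0], "turn": 0}, {"xyz": [-14, 0, 0], "turn": 0}, {"xyz": [0, 0, 0], "turn": 0}])

```text
time: 14.8
tool_pos: [0.6472, -0.0176, 0.1047]
tool_rot: [-3.142, 0.0, 0.07]
contact_force: [-0.3, -0.2, -1.7]
opening: 0.0437
```

```bash
python3 track.py 26
```

```text
inside -20..130mm step3: ..............###.##.............................. | t 14.8 mouth [ 26. -39.] z 0.029 Fz -1.71
top [([2.0, 28.0], 2898)]
scene [([-10.0, 119.0], 92), ([-18.0, 42.0], 36), ([-42.0, -41.0], 36), ([35.0, -16.0], 29)]
```

Nut in bay 2 at (−42,−41), one left at about 30 mm inside. On to bay 3, same shakes.

Emit:
apply_moves(rows=[{"xyz": [0, 3, -4], "turn": 0}, {"xyz": [0, 8, -4], "turn": 0}, {"xyz": [0, 13, 0], "turn": 0}, {"xyz": [0, 15, 0], "turn": 0}, {"xyz": [0, 15, 0], "turn": 0}, {"xyz": [0, 12, 0], "turn": 0}, {"xyz": [0, 8, 0], "turn": 0}, {"xyz": [0, 4, 4], "turn": 0}, {"xyz": [0, 0, 4], "turn": 0}])

```text
time: 16.08
tool_pos: [0.6527, -0.0955, 0.1043]
tool_rot: [-3.141, 0.0, 0.07]
contact_force: [0.6, 0.1, -1.3]
opening: 0.0439
```

Emit:
apply_moves(rows=[{"xyz": [14, 0, 0], "turn": 0}, {"xyz": [-14, 0, 0], "turn": 0}, {"xyz": [14, 0, 0], "turn": 0}, {"xyz": [-14, 0, 0], "turn": 0}, {"xyz": [0, 0, 0], "turn": 0}])

```text
time: 16.7
tool_pos: [0.6522, -0.0948, 0.1044]
tool_rot: [-3.141, 0.001, 0.07]
contact_force: [-0.0, 0.4, -0.8]
opening: 0.0435
```

```bash
python3 track.py 26 p10
```

```text
inside -20..130mm step3: #................................................. | t 16.7 mouth [  26. -116.] z 0.029 Fz -0.76
top [([5.0, -57.0], 2678), ([-12.0, 119.0], 97), ([-67.0, 128.0], 190), ([-73.0, 18.0], 133)]
scene [([-11.0, 117.0], 80), ([69.0, 103.0], 19), ([-18.0, 42.0], 37), ([-53.0, -45.0], 39), ([-18.0, -107.0], 33)]
```

View pics/p10.png

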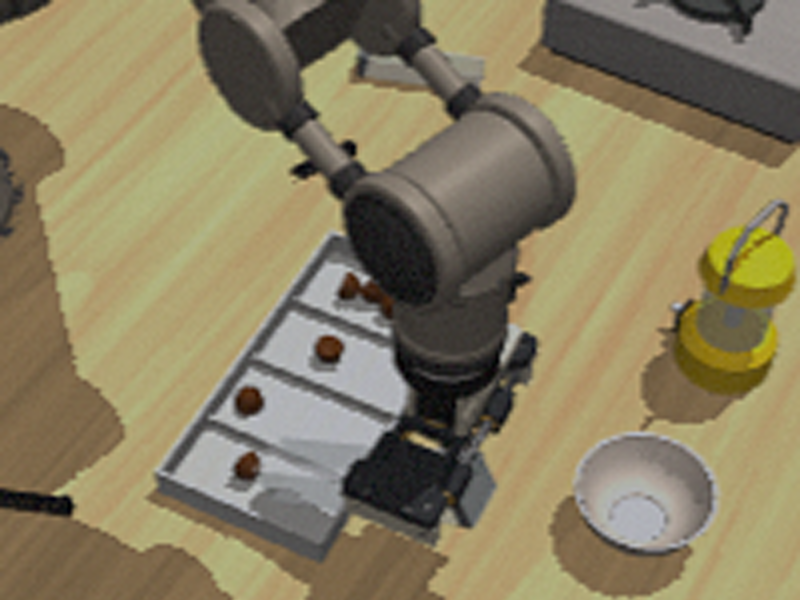

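All six are out: 3 in bay 0 and 1 in each of bays 1–3 (crop px (350,287), (328,348), (248,400), (246,465)). Now to the trivet.

Emit:
apply_moves(rows=[{"xyz": [0, 0, -20], "turn": 0}, {"xyz": [0, 0, -25], "turn": 0}, {"xyz": [-14.2, 28, 0], "turn": 0}, {"xyz": [-14.2, 28, 0], "turn": 0}, {"xyz": [-14.2, 28, 0], "turn": 0}, {"xyz": [-14.2, 28, 0], "turn": 0}, {"xyz": [-14.2, 28, 0], "turn": 0}, {"xyz": [-14.2, 28, 0], "turn": 0}, {"xyz": [-14.2, 28, 0], "turn": 0}, {"xyz": [-14.2, 28, 0], "turn": 0}])

```text
time: 18.1
tool_pos: [0.5551, -0.3278, 0.1498]
tool_rot: [3.141, -0.0, 0.07]
contact_force: [0.3, 0.4, -1.6]
opening: 0.0439
```

Emit:
apply_moves(rows=[{"xyz": [0, 0, 0], "turn": -0.061}, {"xyz": [0, 0, 0], "turn": -0.061}, {"xyz": [0, 0, 0], "turn": -0.061}, {"xyz": [0, 0, 0], "turn": 0}])

```text
time: 18.6
tool_pos: [0.5554, -0.3269, 0.1497]
tool_rot: [3.141, -0.0, 0.252]
contact_force: [-1.1, -0.3, -1.4]
opening: 0.0437
```

```bash
python3 - <<'E'
from h import *
o=robot.observe(); p=o["tool_pos"]; psi=o["tool_rot"][2]; print(p,psi,o["contact_force"].round(1),o["time"])
c=cam("scene"); u=np.array([np.cos(psi),np.sin(psi),0]); n=np.array([-u[1],u[0],0]); g=p+[0,0,.019]
for th in (20,26,32):
    t=np.deg2rad(th); a=u*np.cos(t)+np.array([0,0,np.sin(t)]); b=-u*np.sin(t)+np.array([0,0,np.cos(t)])
    print(th,(px(c,[g-a*.165+b*h+n*w for h in(-.025,.015) for w in(.022,-.022)])-[140,190]).round(0).tolist())
r=c["frame"][190:340,140:340]
# trivet centre from the scene view: orange mask -> rectangle at z=.015
h=cv2.cvtColor(c["frame"],cv2.COLOR_BGR2HSV); f=c["frame"]
cv2.imwrite("pics/p11.png",cv2.resize(r,(800,600),interpolation=cv2.INTER_CUBIC))
E
```

```text
[ 0.55538981 -0.32687994  0.14970039] 0.25231166649668846 [-1.1 -0.3 -1.4] 18.6
20 [[48.0, 59.0], [42.0, 71.0], [42.0, 51.0], [35.0, 63.0]]
26 [[52.0, 62.0], [46.0, 74.0], [45.0, 54.0], [38.0, 67.0]]
32 [[56.0, 65.0], [50.0, 77.0], [48.0, 58.0], [41.0, 70.0]]
```

View pics/p11.png

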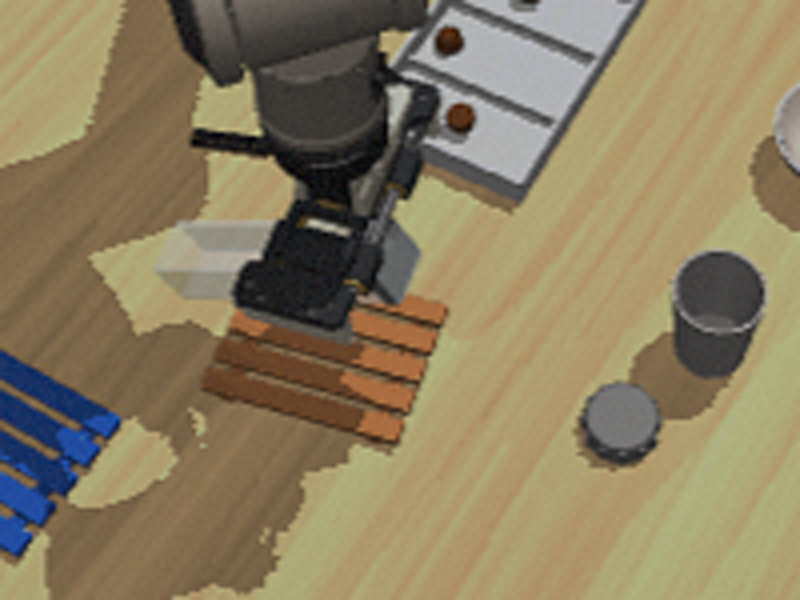

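Tilt is still 26° (mouth corners at (46,74) and (39,66) as predicted) and the case is empty. Lower it until the underside nearly meets the trivet's near edge, then relax the grip and fold it down about that edge.

Emit:
apply_moves(rows=[{"xyz": [0, 0, 15], "turn": 0}, {"xyz": [0, 0, 20], "turn": 0}, {"xyz": [0, 0, 17], "turn": 0}, {"xyz": [0, 0, 9], "turn": 0}, {"xyz": [0, 0, 4], "turn": 0}, {"xyz": [0, 0, 0], "turn": 0}, {"xyz": [0, 0, 2], "turn": 0}, {"xyz": [0, 0, 0], "turn": 0}])

```text
time: 19.65
tool_pos: [0.5553, -0.3271, 0.0832]
tool_rot: [3.141, -0.0, 0.253]
contact_force: [-0.3, 0.1, -0.6]
opening: 0.0436
```

Emit:
apply_moves(rows=[{"xyz": [0, 0, 0], "turn": 0}, {"xyz": [0, 0, 0], "turn": 0}, {"xyz": [0, 0, 1], "turn": 0}, {"xyz": [4, 0, 6.5], "turn": 0}, {"xyz": [4, 0, 6.5], "turn": 0}, {"xyz": [3, 0, 5.7], "turn": 0}, {"xyz": [3, 0, 5.7], "turn": 0}, {"xyz": [0, 0, 0], "turn": 0}], newtons=4)

```text
time: 20.65
tool_pos: [0.5686, -0.323, 0.0565]
tool_rot: [-3.141, 0.001, 0.253]
contact_force: [-0.8, 0.6, -0.8]
opening: 0.044
```

```bash
python3 - <<'E'
from h import *
o=robot.observe(); p=o["tool_pos"]; psi=o["tool_rot"][2]; print(p,psi,o["contact_force"].round(1),o["time"],o["opening"])
c=cam("scene"); u=np.array([np.cos(psi),np.sin(psi),0]); n=np.array([-u[1],u[0],0]); g=p+[0,0,.019]
for th in (10,15,20,26):
    t=np.deg2rad(th); a=u*np.cos(t)+np.array([0,0,np.sin(t)]); b=-u*np.sin(t)+np.array([0,0,np.cos(t)])
    print(th,(px(c,[g-a*.165+b*h+n*w for h in(-.025,.015) for w in(.022,-.022)])-[140,220]).round(0).tolist())
cv2.imwrite("pics/p12.png",cv2.resize(c["frame"][220:320,140:280],(784,560),interpolation=cv2.INTER_CUBIC))
E
```

```text
[ 0.56855296 -0.3229718   0.05645777] 0.2530290996260218 [-0.8  0.6 -0.8] 20.65 0.04404846147235332
10 [[53.0, 40.0], [47.0, 52.0], [49.0, 33.0], [43.0, 45.0]]
15 [[55.0, 42.0], [49.0, 54.0], [50.0, 35.0], [44.0, 47.0]]
20 [[58.0, 45.0], [52.0, 57.0], [52.0, 38.0], [46.0, 50.0]]
26 [[61.0, 48.0], [56.0, 59.0], [54.0, 41.0], [48.0, 53.0]]
```

View pics/p12.png

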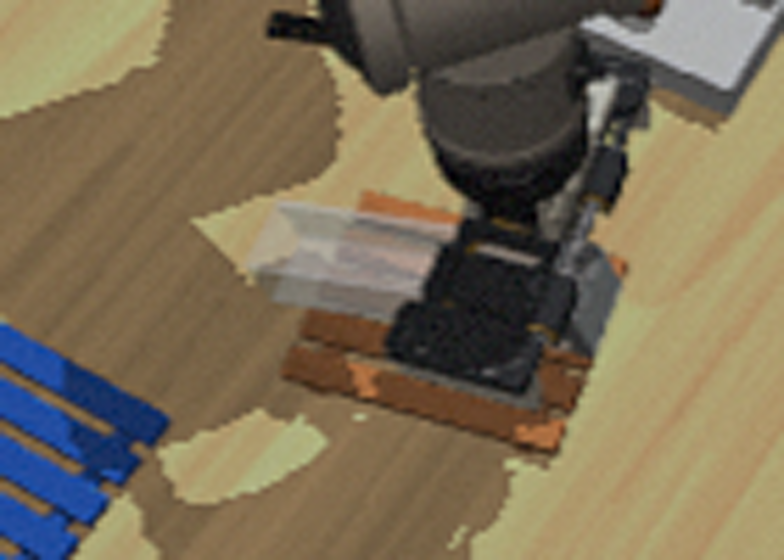

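Tilt has followed down to 15° (mouth lower corner (48.6,53.6)), with light contact. Continue to flat.

Emit:
apply_moves(rows=[{"xyz": [2.5, 0, 6], "turn": 0}, {"xyz": [2.4, 0, 6], "turn": 0}, {"xyz": [2, 0, 6], "turn": 0}, {"xyz": [1.8, 0, 6], "turn": 0}, {"xyz": [1.4, 0, 5], "turn": 0}, {"xyz": [1.2, 0, 4], "turn": 0}, {"xyz": [0.3, 0, 2], "turn": 0}, {"xyz": [0, 0, 0], "turn": 0}])

```text
time: 21.7
tool_pos: [0.58, -0.3204, 0.0226]
tool_rot: [3.141, -0.0, 0.253]
contact_force: [-0.5, 0.1, 2.5]
opening: 0.044
```

Emit:
apply_moves(rows=[{"xyz": [0, 0, 0], "turn": 0}, {"xyz": [0, 0, 0], "turn": 0}, {"xyz": [0, 0, 0], "turn": 0}, {"xyz": [0, 0, 0], "turn": 0}, {"xyz": [0, 0, 0], "turn": 0}, {"xyz": [0, 0, -10], "turn": 0}, {"xyz": [0, 0, -30], "turn": 0}, {"xyz": [0, 0, -30], "turn": 0}, {"xyz": [0, 0, -30], "turn": 0}], gripper=0.85)

```text
time: 22.82
tool_pos: [0.58, -0.3205, 0.1241]
tool_rot: [3.141, -0.001, 0.253]
contact_force: [0.8, -0.7, 0.3]
opening: 0.0781
```

Emit:
apply_moves(rows=[{"xyz": [0, -20, -20], "turn": 0}, {"xyz": [0, -40, -20], "turn": 0}, {"xyz": [0, -50, 0], "turn": 0}, {"xyz": [0, -50, 0], "turn": 0}, {"xyz": [0, -50, 0], "turn": 0}, {"xyz": [0, -50, 0], "turn": 0}, {"xyz": [0, -50, 0], "turn": 0}, {"xyz": [0, -50, 0], "turn": 0}, {"xyz": [0, -30, 0], "turn": 0}])

```text
time: 23.95
tool_pos: [0.4817, 0.0592, 0.1633]
tool_rot: [3.141, -0.001, 0.254]
contact_force: [0.3, 0.1, -0.5]
opening: 0.0782
```

```bash
python3 - <<'E'
from h import *
o=robot.observe(); print(o["tool_pos"],o["time"])
s=cam("scene"); t=cam("top")
psi=.253; C=np.array([.5163,-.3364,0]); u=np.array([np.cos(psi),np.sin(psi),0]); n=np.array([-u[1],u[0],0])
Q=[C+u*a+n*b+[0,0,z] for z in(.015,.055) for a in(-.1,.1) for b in(-.022,.022)]
for nm,c,(x,y,k) in(("scene",s,(180,240,4)),("top",t,(340,170,4))): print(nm,((px(c,Q)-[x,y])*k).round(0).tolist())
o=np.zeros((420,800,3),np.uint8)
o[:400,:400]=cv2.resize(s["frame"][240:340,180:280],(400,400),interpolation=cv2.INTER_CUBIC)
o[:400,400:800]=cv2.resize(t["frame"][170:270,340:440],(400,400),interpolation=cv2.INTER_CUBIC)
cv2.imwrite("pics/p13.png",o)
E
```

```text
[0.48173238 0.05915958 0.16326477] 23.95
scene [[35.0, 132.0], [58.0, 84.0], [278.0, 200.0], [297.0, 150.0], [26.0, 107.0], [50.0, 59.0], [275.0, 177.0], [294.0, 126.0]]
top [[256.0, 326.0], [196.0, 342.0], [180.0, 57.0], [121.0, 72.0], [269.0, 325.0], [208.0, 341.0], [191.0, 48.0], [131.0, 63.0]]
```

View pics/p13.png

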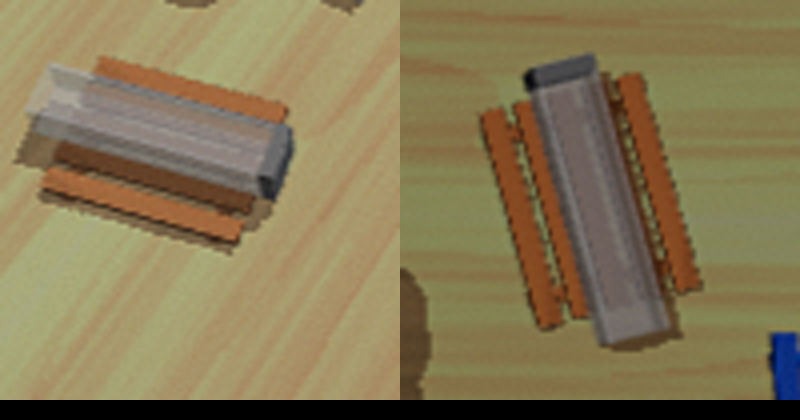

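The case lies flat on the trivet: the scene corners (275,200) and (35,130) match the target to within 1 px. From the top view it sits about 4 mm towards the mouth and 2–3 mm off laterally, which is fine. Now clear the arm from the tray and do a final count.

Emit:
apply_moves(rows=[{"xyz": [0, -40, -10], "turn": 0}, {"xyz": [0, -45, -10], "turn": 0}, {"xyz": [0, -45, 0], "turn": 0}, {"xyz": [0, -45, 0], "turn": 0}, {"xyz": [0, -45, 0], "turn": 0}, {"xyz": [0, -30, 0], "turn": 0}, {"xyz": [0, 0, 0], "turn": 0}])

```text
time: 24.92
tool_pos: [0.42, 0.3001, 0.1827]
tool_rot: [3.142, -0.001, 0.255]
contact_force: [-0.2, -0.2, -0.1]
opening: 0.0779
```

```bash
python3 nuts.py; python3 - <<'E'
from h import *
t=cam("top","pics/t14.png"); s=cam("scene","pics/s14.png")
o=np.zeros((600,800,3),np.uint8)
o[:280,:420]=cv2.resize(t["frame"][190:270,200:320],(420,280),interpolation=cv2.INTER_CUBIC)
o[:280,425:799]=cv2.resize(s["frame"],(374,280))
o[290:600,:465]=cv2.resize(s["frame"][150:250,220:370],(465,310),interpolation=cv2.INTER_CUBIC)
cv2.imwrite("pics/p14.png",o)
E
```

```text
top [([-0.0, -115.0], 65), ([-12.0, 120.0], 92), ([-14.0, 40.0], 66), ([-52.0, -41.0], 15), ([-78.0, 106.0], 47)]
scene [([-11.0, 119.0], 93), ([-17.0, 41.0], 37), ([-52.0, -45.0], 35), ([-3.0, -113.0], 40)]
25.025 [0.4204 0.2984 0.1825] [ 0.   0.6 -0.6]
```

View pics/p14.png

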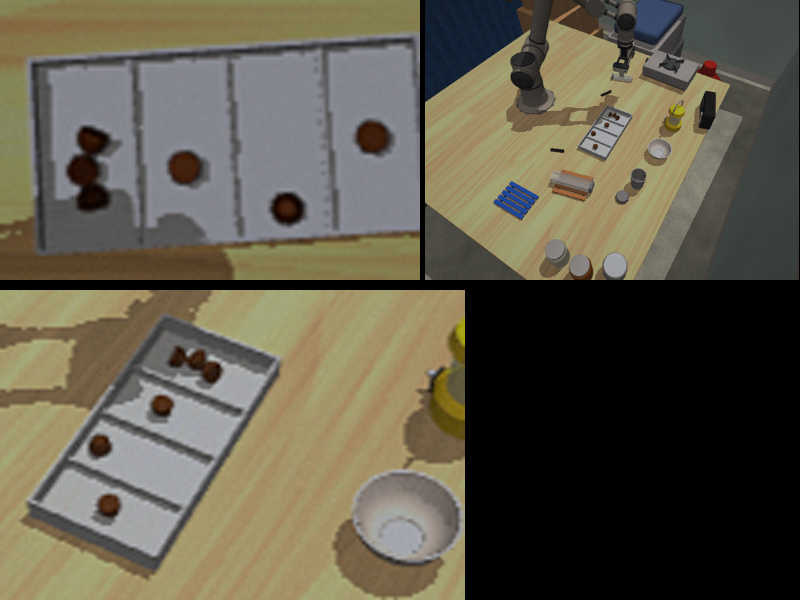

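```bash
python3 -c "
from cell import robot; print(robot.hand_in())"
```

```text
the job is handed in; nothing more can be done
None
```

The job is handed in at about 25 s. All six nuts are in the tray with at least one in each bay, and the empty case lies flat on the wooden trivet. The spread is 3/1/1/1, not the more even 2/1/1/2 or similar.

- **Nuts:** I gripped the case near its closed end, tilted it to about 26° in a light grip with its mouth on the table, then clamped it. Small shakes over each bay let the nuts out. The first shakes over bay 0 released three at once, and nuts may not be handled, so I left them there. The final views from both cameras show the same counts.
- **Case:** I lowered it onto the trivet and let it fold flat about the trivet's near edge, with about 2.5 N at touchdown. The scene view matches the target within about 1 px. The top view disagrees slightly, putting the case about 4 mm towards its mouth end and 2–3 mm off sideways. I judged that close enough to centred and did not regrip.
- **Other things:** I did not measure the bystanders again. The final pictures show nothing disturbed, and the arm stands clear of everything.
- **Pictures:** I viewed 14, which is four past the budget of 10.

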